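Slide a loaded ware tray up a step and home against a fence

TASK

Slide the wooden tray with its two cups off the table, up over the step and fully onto the beige plaster board, then gently push it on until its leading end sits flush and square against the aluminium fence, near the middle of the fence, and let go. Slide it and never carry it: always keep one end low on the table or on the board. Leave both cups standing on the tray all the way, and do not ram or jam the tray or disturb the paint pots and the sanding block.

Things in the scene. Friction and masses are not known exactly. Their poses are not given: they have to be found in the camera images.
- board: beige plaster board, 373 (x) by 361 (y) by 17 mm thick, lying fixed on the table. Origin at the centre of its underside on the table; the tray comes onto it across its +y edge, travelling along its -y
- step (a point): middle of the board's +y top edge: the step, a plain upright 17 mm face that the tray must get over
- fence: bright aluminium angle fixed on top of the board by two black-headed thumbscrews, near the board's -y side: an upright face 240 mm long (x) and 62 mm high. Origin on the board's top at the foot of the middle of the face; its +y axis points out of the face, towards the coming tray. Its place and yaw on the board vary a little
- tray: loose light plywood tray, 190 (x) by 240 (y) by 10 mm, about 0.45 kg (it varies), with an 8 mm batten along each long side and a dark steel bow handle at each end. Origin at the centre of its underside; its -y end is the leading end, which shall meet the fence. It balances about its middle; its weight with the cups is 6 to 11 N and it rubs on table and board as wood does
- lead_edge (a point): middle of the tray's leading (-y) end face, at the underside; 120 mm from the tray's origin
- tail_edge (a point): middle of the tray's trailing (+y) end face, at the underside
- lead_bar (a point): centre of the bar of the leading bow handle: a round level bar 12 mm thick along the tray's x, 64 mm free between its posts, 48 mm above the tray's underside, 15 mm in from the leading end. Pinched along the tray's y it lets the tray pivot in pitch
- tail_bar (a point): centre of the bar of the trailing bow handle; same shape, 15 mm in from the trailing end
- cup_a: bisque cup, 83 mm wide and 83 mm high, loose on the tray on its -x side. Origin at the centre of its foot
- cup_b: bisque cup, 84 mm wide and 85 mm high, loose on the tray on its +x side. Origin at the centre of its foot
- blue_paint: small white pot of blue paint, 44 mm wide, 30 mm high, standing on the board near its +x side; origin at the centre of its foot; leave it alone
- red_paint: small white pot of red paint, 44 mm wide, 30 mm high, standing on the board near its -x side; origin at the centre of its foot; leave it alone
- sanding_block: black sanding block, 46 by 74 by 27 mm, lying on the table beyond the tray; origin at the centre of its underside; leave it alone
Mind the look-alikes: they are no part of the job. What is shaped like the cup_a but green is not meant.

How it is judged:
On the way, in this order (a step that is already met when the one before it is completed fails the run):
1. the leading end is over the board, more than 15 mm past the step, with the trailing end still low on the table (y of lead_edge in the frame of step below -0.015 m and z of lead_edge in the frame of board above 0.014 m and height (world z) of tail_edge below 0.012 m), for 0.1 s.
2. the whole tray is past the step and flat on the board (y of tail_edge in the frame of step below 0 m and angle between tray's own z axis and vertical below 0.04 rad), for 0.1 s.
At the end, for the whole second after the job is handed in: The tray rests flat and still, wholly on the board, its leading end within 4 mm of the fence's face, square to it within 0.04 rad and within 60 mm of the fence's middle; both cups stand upright on the deck, at rest, inside the battens and within 55 mm of the tray's middle along its length (y of lead_edge in the frame of fence between -0.003 and 0.004 m and x of lead_edge in the frame of fence between -0.06 and 0.06 m and angle between the y axis of tray and the y axis of fence, either way round below 0.04 rad and angle between tray's own z axis and vertical below 0.02 rad and z of tray in the frame of board between 0.014 and 0.02 m and x of tray in the frame of board between -0.09 and 0.09 m and linear speed of each of tray, cup_a, cup_b below 0.01 m/s and angle between each of cup_a, cup_b's own z axis and vertical below 0.08 rad and z of cup_a in the frame of tray between 0.007 and 0.014 m and y of cup_a in the frame of tray between -0.055 and 0.055 m and x of cup_a in the frame of tray between -0.08 and 0.08 m and z of cup_b in the frame of tray between 0.007 and 0.014 m and y of cup_b in the frame of tray between -0.055 and 0.055 m and x of cup_b in the frame of tray between -0.08 and 0.08 m); the robot touches nothing.
It fails at once if the tray is lifted clear: both of its end edges more than 10 mm above the top of the board at once (z of each of lead_edge, tail_edge in the frame of board above 0.027 m).
It fails at once if a cup tips (more than 0.35 rad from upright) or is taken off the tray (foot more than 15 mm above the tray's deck) (angle between any of cup_a, cup_b's own z axis and vertical above 0.35 rad or z of any of cup_a, cup_b in the frame of tray above 0.025 m).
It fails at once if the tray is rammed into the fence (more than 40 N) (contact force between tray and fence above 40 N).
It fails at once if the tray is jammed against the board or its step (more than 60 N) (contact force between tray and board above 60 N).
It fails at once if a paint pot or the sanding block is moved more than 20 mm (distance of any of blue_paint, red_paint, sanding_block from where it was at the start of the episode above 0.02 m).
It also fails if it takes over 54 s, if anything falls off the work surface, if the arm or the gripper's body presses on something with over 40 N, if the wrist force passes 120 N, or if a joint passes its speed limit or range.

ROBOT

A 6-joint arm with a two-finger parallel gripper is mounted at the origin on a cart in front of the work surface, level with it; the furniture and walls round the work are solid. World frame = base frame: x ahead of the robot, y to its left, z up, the work surface at z = 0. Lengths are in m, angles in rad, forces in N, time in s.
With the tool pointing down it reaches from about 0.375 to 0.975 m from the base axis. Payload 3.8 kg.
Tool frame: the origin (TCP) lies midway between the tips of the shut fingers; the grasp point (between the pads) lies 19 mm behind it; z points along the fingers, y is the direction in which the jaws open and shut (so a half turn about z gives the same grasp; the last joint's range is limited). The gripper opens to 85 mm and grips with 20 to 120 N. Pads are 22 mm wide; open, the fingers measure 114 mm over their backs; the gripper's body (76 mm by 85 mm) begins 54 mm behind the grasp point. The pads swing forward as they close: fully open they stand 13 mm farther back than shut.
Start: joints at [-1.347, 0.264, 1.604, -0, 1.274, -0.037], TCP at [0.174, -0.652, 0.231] pointing down, gripper open.
Joint ranges: [-2.63, 2.63], [-0.94, 2.18], [0.31, 2.57], [-1.31, 4.45], [0, 2.66], [-2.55, 2.55]. Speed limits (rad/s): [2.57, 2.57, 3.14, 3.14, 3.14, 3.14].

INTERFACE

Orientations are given as a rotation vector (axis times angle).
In Python, from workcell import bot gives the robot as it stands.
- The arm moves only by the tool arm_command, never from a script. Its argument "targets" is text: rows parted by semicolons, each of 7 numbers parted by spaces: the shift along the tool's x, y, z in mm, then the turn, a rotation vector about the tool's x, y, z in degrees, then the opening, from 0 (shut) to 1 (fully open). A call has 1 to 10 rows; each row is the pose to reach, as a shift and turn from the pose commanded when the call began, along the tool's axes at that moment; what a row does not reach only later rows make up. A row lasts 1/12 s, in which the tool goes at most 41.7 mm and 7.16 degrees, less where a joint would pass 70% of its speed; a pose out of reach is approached as far as the arm can. A call with a gripper value outside its range is refused whole. The fingers move at their own pace and stop on an object; "newtons" is the grip in N (left out, the last holds). Time passes only in rows, so rows that repeat a pose let the fingers close. It gives the time, the measured TCP pose, the force and the opening at its end, in the units of the state.
- bot.read_state(): the state, without advancing time (a new reading comes with each control period).
- bot.read_camera(name): name is "side" or "top"; returns (picture, depth): 480x640x3 uint8, blue, green, red; 480x640 float32, m along the optical axis (not along the pixel's ray), 0 where there is no reading.
- bot.camera_params(name): a dict with "fov_y" (degrees; the focal length in pixels is half the picture's height over the tangent of half this angle, whatever the lens; pixels are square), "cx", "cy" (the principal point, pixels), "xyz" and "rotation" of the camera in the world. Camera axes: x right, y up, looking along -z (the intrinsics and any distortion apply to the point x, -y, -z); pixel columns grow to the right and rows downward; lengths in m; the calibration is good to about 2 mm. A picture is of the moment at which its call begins. camera_params takes no time and is no camera call.
- bot.finish_job(): hands the job in, once; it reports no verdict.
The state is a dict: "time": time; "q": joint angles; "joint_vel": joint speeds; "joint_torque": joint torques, N m; "tool_pos": TCP position; "tcp_rot": TCP orientation; "wrist_force": force on the tool from outside, world axes, zero at the start; "torque": the same for the moment, N m; "width": opening from 0.0 (shut) to 1.0 (fully open).
Only numpy, scipy, OpenCV 4.12 (cv2) and the standard library are available. Lean on these libraries where they do the work, as an engineer would, in place of code of your own. Each camera call takes 0.05 s, during which the arm holds its last target.

## Working session

There is one attempt and no reset: what is moved stays moved. The work goes in short steps, Python scripts to look and compute and a tool call to move; the robot and the scene stay as the last step left them, time stands still between calls to the robot, and variables do not carry over. Pictures are saved under pics/ and viewed, and the job is handed in when it is done.

Besides the shell and the picture viewer there is one more tool, called after "Request:" by a JSON object that holds its "method" and its "body", one argument or row to a line. arm_command: Moves the arm, as the interface text tells. Its arguments: {"type":"object","properties":{"targets":{"type":"string"},"newtons":{"type":"number"}},"required":["targets"]}

```bash
ls; mkdir -p pics
python3 - <<'E'
from workcell import bot
import cv2,numpy as np
for n in ("side","top"):
    im,d=bot.read_camera(n); cv2.imwrite(f"pics/{n}0.png",im); np.save(f"pics/{n}0.npy",d)
    print(n,bot.camera_params(n))
print(bot.read_state())
E
```

```text
pics
side {'fov_y': 46.43127459439103, 'cx': 322.6282266644198, 'cy': 235.75349121725762, 'xyz': array([ 0.51968013, -1.17023655,  0.7127238 ]), 'rotation': array([ 1.09175463, -0.00741866, -0.0018193 ])}
top {'fov_y': 42.292233144247604, 'cx': 306.0356816851826, 'cy': 248.2552370546394, 'xyz': array([0.21567254, 0.05816925, 1.48154149]), 'rotation': array([ 0.16540181, -0.17226615, -1.57067493])}
{'time': 0.1, 'q': array([-1.34691583e+00,  2.64681871e-01,  1.60527585e+00, -4.68985861e-05,
        1.27370566e+00, -3.68871839e-02]), 'joint_vel': array([ 3.17125020e-04, -2.39969872e-07, -3.27336665e-03, -1.41287448e-04,
       -1.46228697e-03,  2.43907267e-04]), 'joint_torque': array([-8.47191245e-05, -5.16707718e+01, -3.68589950e+01, -4.58781813e-06,
        6.28659895e-03, -9.02941593e-06]), 'tool_pos': array([ 0.17387023, -0.65151735,  0.23006305]), 'tcp_rot': array([-3.11288415e+00, -4.08207270e-01,  3.73538440e-04]), 'wrist_force': array([ 0.46715866, -0.1000989 ,  0.38286587]), 'torque': array([-0.00860372,  0.00608667, -0.02615533]), 'width': 1.0004808573018373}
```

View pics/side0.png

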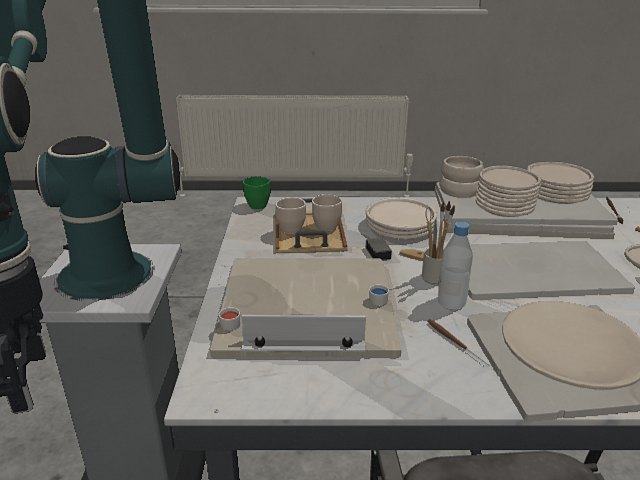

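View pics/top0.png

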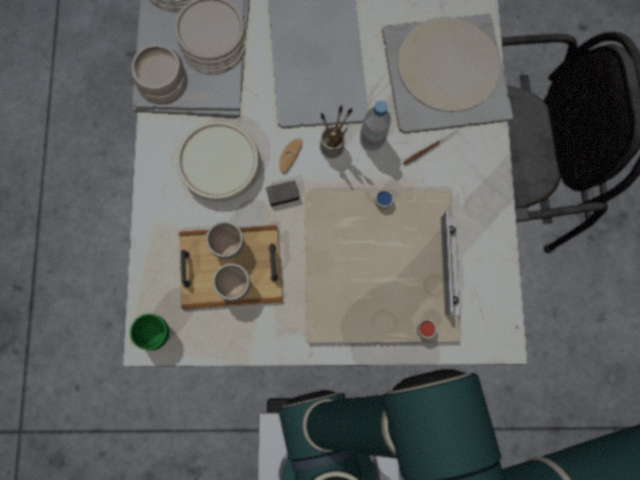

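```bash
cat > h.py <<'E'
from workcell import bot
import cv2,numpy as np
from scipy.spatial.transform import Rotation as R
def cam(n):
    p=bot.camera_params(n); f=240/np.tan(np.radians(p['fov_y']/2)); return p,f,R.from_rotvec(p['rotation'])
def ray(n,u,v):
    p,f,r=cam(n); d=np.array([(u-p['cx'])/f,-(v-p['cy'])/f,-1.]); return p['xyz'],r.apply(d)
def plane(n,u,v,z):
    o,d=ray(n,u,v); return o+d*(z-o[2])/d[2]
def pts(n,d):
    p,f,r=cam(n); v,u=np.mgrid[:480,:640]
    c=np.stack([(u-p['cx'])/f*d,-(v-p['cy'])/f*d,-d],-1); return r.apply(c.reshape(-1,3)).reshape(480,640,3)+p['xyz']
def proj(n,P):
    p,f,r=cam(n); c=r.inv().apply(np.atleast_2d(P)-p['xyz']); return np.c_[p['cx']+f*c[:,0]/-c[:,2],p['cy']-f*c[:,1]/-c[:,2]]
def shot(n,name,box=None,s=1):
    im,d=bot.read_camera(n)
    np.save(f"pics/{name}.npy",d); cv2.imwrite(f"pics/{name}_full.png",im)
    if box:
        x0,y0,x1,y1=box; im=cv2.resize(im[y0:y1,x0:x1],None,fx=s,fy=s,interpolation=cv2.INTER_CUBIC)
    cv2.imwrite(f"pics/{name}.png",im); return d
E
python3 - <<'E'
from h import *
for n in ("top","side"):
    d=np.load(f"pics/{n}0.npy"); P=pts(n,d)
    for (u,v) in ([(290,330),(380,270),(230,220),(240,300),(275,262),(184,268),(450,250),(225,228),(232,268)] if n=="top" else [(250,230),(310,290),(310,245),(300,325)]): print(n,u,v,P[v,u].round(4))
t=cv2.imread("pics/top0.png"); cv2.imwrite("pics/tc.png",cv2.resize(t[170:360,120:320],None,fx=4,fy=3.1) if 0 else cv2.resize(t[215:315,165:295],None,fx=6,fy=6,interpolation=cv2.INTER_CUBIC))
cv2.imwrite("pics/tb.png",cv2.resize(t[180:350,295:470],None,fx=3.5,fy=3.5,interpolation=cv2.INTER_CUBIC)[:600])
s=cv2.imread("pics/side0.png"); cv2.imwrite("pics/sc.png",cv2.resize(s[180:365,200:420],None,fx=3.2,fy=3.2,interpolation=cv2.INTER_CUBIC))
E
```

```text
top 290 330 [ 0.3405  0.09   -0.0006]
top 380 270 [ 0.4801 -0.126   0.0206]
top 230 220 [0.6112 0.2375 0.001 ]
top 240 300 [0.4112 0.2086 0.0122]
top 275 262 [0.4945 0.1237 0.0545]
top 184 268 [0.4824 0.337  0.0504]
top 450 250 [ 0.5153 -0.2819  0.0802]
top 225 228 [0.5789 0.2433 0.0485]
top 232 268 [0.481  0.2242 0.0537]
side 250 230 [ 0.3259  0.2375 -0.0006]
side 310 290 [ 0.5    -0.0971  0.0162]
side 310 245 [0.4966 0.1308 0.0094]
side 300 325 [ 0.4836 -0.2844  0.057 ]
```

View pics/tc.png

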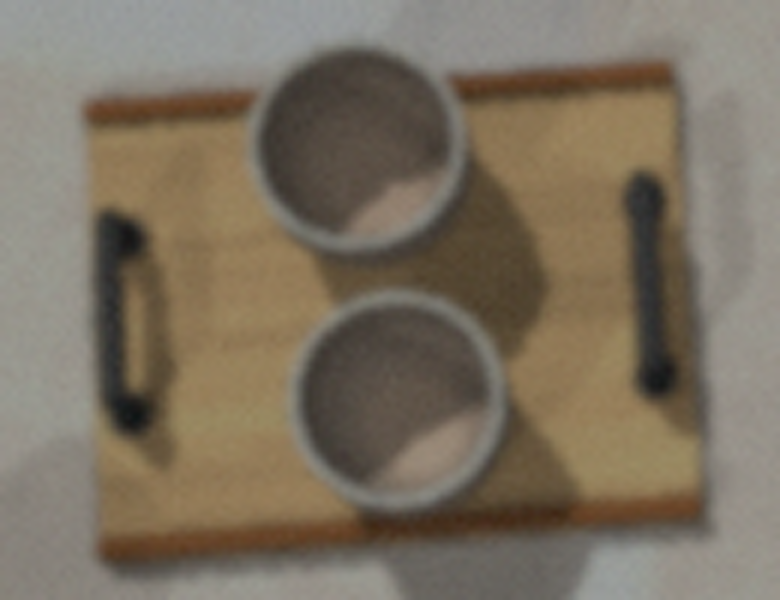

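View pics/tb.png

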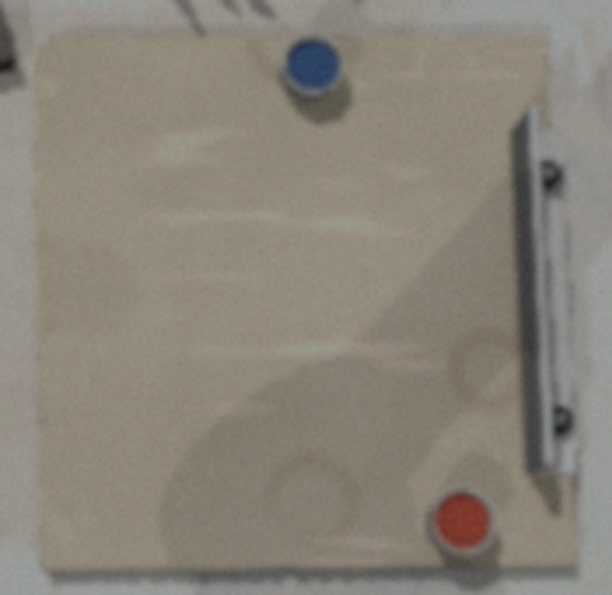

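View pics/sc.png

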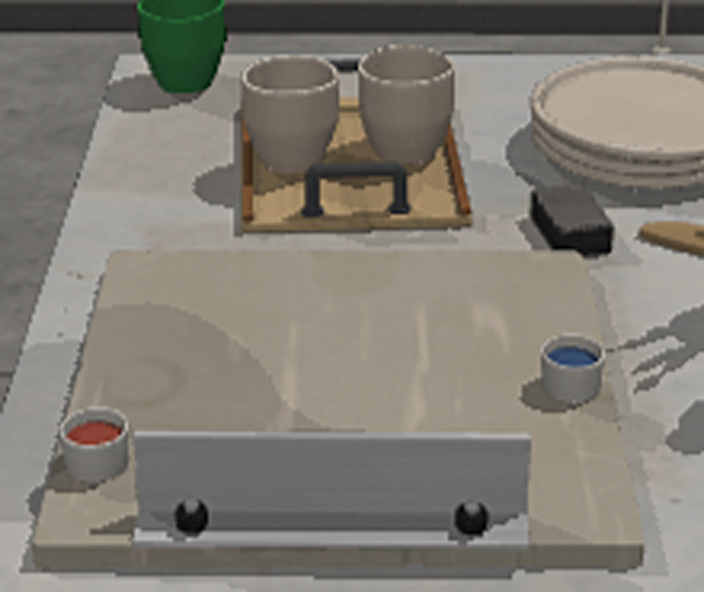

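Run:
```python
from h import *
def q(u,v,s,x0,y0): return (u+.5)/s-.5+x0,(v+.5)/s-.5+y0
def show(l,n,pp,z,*k):
    P=np.array([plane(n,*q(*p,*k),z) for p in pp]); print(l,P[:,:2].round(4).tolist()); return P
k=(6,165,215)
T=show('tray corners z18','top',[(87,103),(672,68),(703,515),(102,555)],.018,*k)
print(np.linalg.norm(T-np.roll(T,1,0),axis=1),T.mean(0))
L=show('leadbar','top',[(643,190),(655,380)],.054,*k);t=show('tailbar','top',[(108,225),(127,415)],.054,*k)
print(L.mean(0),t.mean(0),np.linalg.norm(L.mean(0)-t.mean(0)))
dd=t.mean(0)-L.mean(0);print('yaw',np.degrees(np.arctan2(-dd[0],dd[1])))
show('cups rim','top',[(360,150),(400,400)],.095,*k)
k=(3.5,295,180)
show('board z17','top',[(38,32),(546,32),(577,570),(43,570)],.017,*k)
show('fence foot','top',[(512,130),(530,470)],.017,*k); show('fence top','top',[(530,110),(546,470)],.079,*k)
show('pots rim','top',[(313,65),(463,520)],.047,*k)
k=(3.2,200,180)
show('S board','side',[(110,250),(582,250),(642,545),(35,545)],.017,*k)
F=show('S fence top','side',[(136,434),(530,434)],.079,*k);print(F.mean(0))
show('S tray lead z10','side',[(242,224),(470,222)],.010,*k)
show('S leadbar','side',[(310,170),(400,170)],.050,*k)
show('block','side',[(540,230),(575,250),(610,240)],.0,*k)
d=np.load("pics/top0.npy");P=pts("top",d)
# fence by depth
m=(P[...,2]>.065)&(P[...,2]<.09)&(P[...,1]<-.22)&(P[...,1]>-.34)&(P[...,0]>.3)&(P[...,0]<.7)
f=P[m];print(len(f),f.min(0),f.max(0))
d=np.load("pics/side0.npy");S=pts("side",d)
m=(S[...,2]>.03)&(S[...,2]<.078)&(S[...,1]<-.24)&(S[...,1]>-.32)&(S[...,0]>.35)&(S[...,0]<.64)
f=S[m];print(len(f),f.min(0),f.max(0),np.polyfit(f[:,0],f[:,1],1),np.median(f[:,1]))
for nm,Q in(("top",P),("side",S)):
  m=(Q[...,2]>.044)&(Q[...,2]<.062)&(abs(Q[...,1]-.128)<.02)&(abs(Q[...,0]-.49)<.06);f=Q[m];print(nm,len(f),f.mean(0),f.min(0),f.max(0))
```

```text
tray corners z18 [[0.5779, 0.3584], [0.5911, 0.1219], [0.4088, 0.1091], [0.3945, 0.3458]]
[0.18382292 0.23685609 0.18271291 0.23712232] [0.49307725 0.2337874  0.018     ]
leadbar [[0.5325, 0.1316], [0.4569, 0.1265]]
tailbar [[0.5197, 0.341], [0.4444, 0.331]]
[0.49469216 0.12905287 0.054     ] [0.48208479 0.33597662 0.054     ] 0.20730746286444318
yaw 3.4865838090395105
cups rim [[0.5397, 0.2377], [0.4429, 0.2206]]
board z17 [[0.6854, 0.0509], [0.6834, -0.3075], [0.3073, -0.307], [0.3097, 0.0501]]
fence foot [[0.612, -0.2797], [0.3744, -0.2792]]
fence top [[0.609, -0.2782], [0.3676, -0.2753]]
pots rim [[0.651, -0.1381], [0.3385, -0.2264]]
S board [[0.3077, 0.0486], [0.6774, 0.05], [0.6782, -0.3104], [0.311, -0.3108]]
S fence top [[0.3724, -0.2833], [0.6098, -0.2828]]
[ 0.4911361  -0.28303729  0.079     ]
S tray lead z10 [[0.4068, 0.1038], [0.5922, 0.108]]
S leadbar [[0.462, 0.1222], [0.535, 0.1225]]
block [[0.65, 0.1128], [0.6756, 0.0798], [0.7056, 0.0963]]
389 [ 0.37104572 -0.28455471  0.06529613] [ 0.60993827 -0.27444967  0.08718268]
2652 [ 0.35055534 -0.31294015  0.03004958] [ 0.60980475 -0.24029347  0.07799015] [-0.01886843 -0.27629449] -0.2849412577038579
top 170 [0.49856203 0.12899586 0.05293644] [0.46018981 0.12147702 0.04403967] [0.54180502 0.13611043 0.05989745]
side 132 [0.49935883 0.12330042 0.05047035] [0.45779628 0.11256885 0.04407308] [0.53857462 0.13510556 0.05685108]
```

```bash
cat >> h.py <<'E'
def rel(pos,yawdeg=None,up=None):
    """world target TCP pos, jaw-axis (tool y) heading given as angle of tool y from world +y (mod 180)"""
    s=bot.read_state(); r=R.from_rotvec(s['tcp_rot']); sh=r.inv().apply(np.array(pos)-s['tool_pos'])*1000
    M=r.as_matrix(); out=[]
    cur=np.degrees(np.arctan2(-M[0,1],M[1,1]))
    print('t',round(s['time'],2),'tcp',s['tool_pos'].round(4),'toolz',M[:,2].round(3),'tool y heading',cur.round(2),'F',s['wrist_force'].round(1),'w',round(s['width'],3),'q',s['q'].round(2))
    print('shift mm',sh.round(1))
    if yawdeg is not None:
        for h in (yawdeg,yawdeg+180):
            a=np.radians(h); y=np.array([-np.sin(a),np.cos(a),0]); z=np.array([0,0,-1.]); x=np.cross(y,z)
            T=R.from_matrix(np.c_[x,y,z]); print('turn for',h,np.degrees((r.inv()*T).as_rotvec()).round(2))
E
python3 -c "
from h import *
rel([.4975,.127,.16],3.5)
rel([.5,-.3,.23]); print(R.from_rotvec(bot.read_state()['tcp_rot']).as_matrix().round(3))"
```

```text
t 0.1 tcp [ 0.1739 -0.6515  0.2301] toolz [-0.001  0.002 -1.   ] tool y heading -165.06 F [ 0.5 -0.1  0.4] w 1.0 q [-1.35  0.26  1.61 -0.    1.27 -0.04]
shift mm [ 513.4 -668.6   71.5]
turn for 3.5 [-1.0000e-02 -1.7000e-01 -1.6856e+02]
turn for 183.5 [-1.200e-01  1.000e-02  1.144e+01]
t 0.1 tcp [ 0.1739 -0.6515  0.2301] toolz [-0.001  0.002 -1.   ] tool y heading -165.06 F [ 0.5 -0.1  0.4] w 1.0 q [-1.35  0.26  1.61 -0.    1.27 -0.04]
shift mm [ 405.7 -255.5    0.6]
[[ 0.966  0.258 -0.001]
 [ 0.258 -0.966  0.002]
 [ 0.    -0.002 -1.   ]]
```

Request:
{"method": "arm_command", "body": {
  "targets": "35 -22 0 0 0 0 0.55;70 -44 0 0 0 1 0.55;105 -66 0 0 0 2 0.55;140 -88 0 0 0 4 0.55;175 -110 0 0 0 6 0.55;210 -132 0 0 0 7 0.55;245 -154 0 0 0 8 0.55;280 -176 0 0 0 9 0.55;315 -198 0 0 0 10 0.55;350 -220 0 0 0 11.44 0.55",
  "newtons": 30
}}

```text
time: 0.93
tool_pos: [0.4562, -0.3474, 0.2309]
tcp_rot: [-3.14, -0.094, 0.001]
wrist_force: [0.1, -1.5, -0.3]
width: 0.548
```

```bash
python3 -c "
from h import *
rel([.4975,.127,.15],3.5)"
```

```text
t 0.93 tcp [ 0.4562 -0.3474  0.2309] toolz [-0.  0. -1.] tool y heading -176.56 F [ 0.1 -1.5 -0.3] w 0.548 q [-0.69  0.07  1.83 -0.    1.24  0.82]
shift mm [  69.7 -471.1   81. ]
turn for 3.5 [4.0000e-02 3.0000e-02 1.7994e+02]
turn for 183.5 [-0.02  0.02 -0.06]
```

Request:
{"method": "arm_command", "body": {
  "targets": "6 -40 0 0 0 0 0.55;12 -80 0 0 0 0 0.55;18 -120 5 0 0 0 0.55;24 -160 15 0 0 0 0.55;30 -200 25 0 0 0 0.55;36 -240 35 0 0 0 0.55;42 -280 45 0 0 0 0.55;48 -320 55 0 0 0 0.55;54 -360 65 0 0 0 0.55;60 -400 75 0 0 0 0.55"
}}

```text
time: 1.77
tool_pos: [0.4903, 0.0555, 0.1556]
tcp_rot: [3.14, 0.096, -0.0]
wrist_force: [0.6, 0.1, -0.1]
width: 0.549
```

Request:
{"method": "arm_command", "body": {
  "targets": "6 -40 2 0 0 0 0.55;9 -69 4 0 0 0 0.55;9 -69 4 0 0 0 0.55;9 -69 4 0 0 0 0.55"
}}

```text
time: 2.1
tool_pos: [0.495, 0.1243, 0.1516]
tcp_rot: [3.14, 0.102, -0.002]
wrist_force: [-0.6, -1.2, -0.3]
width: 0.549
```

```bash
python3 -c "
from h import *
rel([.4975,.127,.029],3.5)
shot('top','t1',(165,215,295,315),6);shot('side','s1',(260,180,370,270),7)"
```

```text
t 2.1 tcp [0.495  0.1243 0.1516] toolz [-0.001 -0.    -1.   ] tool y heading -176.29 F [-0.6 -1.2 -0.3] w 0.549 q [ 0.2   0.02  2.04 -0.    1.09  1.7 ]
shift mm [  2.8  -2.5 122.6]
turn for 3.5 [-1.3000e-01  4.0000e-02 -1.7979e+02]
turn for 183.5 [0.02 0.08 0.21]
```

View pics/t1.png

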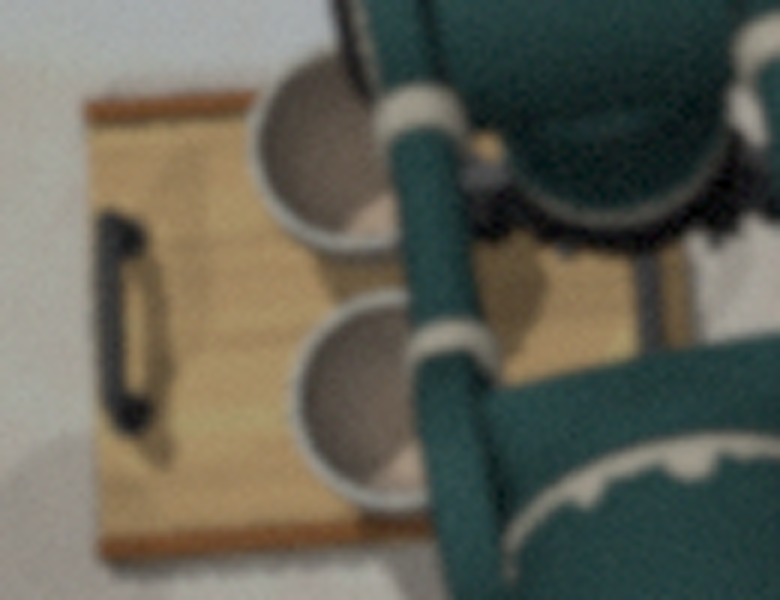

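View pics/s1.png

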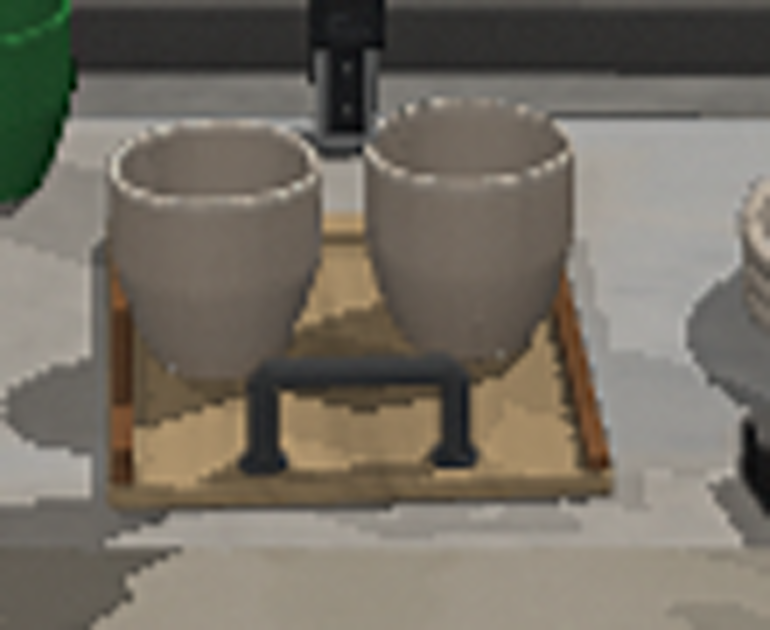

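Request:
{"method": "arm_command", "body": {
  "targets": "1 -2 30 0 0 0 0.55;2 -2.5 60 0 0 0 0.55;3 -2.5 85 0 0 0 0.55;3 -2.5 105 0 0 0 0.55;3 -2.5 117 0 0 0 0.55;3 -2.5 122 0 0 0 0.55;3 -2.5 122 0 0 0 0.55"
}}

```text
time: 2.78
tool_pos: [0.4978, 0.1245, 0.0294]
tcp_rot: [3.14, 0.094, -0.003]
wrist_force: [-1.1, -0.1, 0.4]
width: 0.552
```

```bash
python3 -c "
from h import *
rel([.4975,.127,.029],3.5)
shot('side','s2',(260,180,370,270),7)"
```

```text
t 2.78 tcp [0.4978 0.1245 0.0294] toolz [-0.002 -0.001 -1.   ] tool y heading -176.59 F [-1.1 -0.1  0.4] w 0.552 q [ 0.2   0.18  2.12 -0.    0.84  1.71]
shift mm [-0.2 -2.5  0.4]
turn for 3.5 [ 2.0000e-01 -3.0000e-02  1.7991e+02]
turn for 183.5 [ 0.02  0.12 -0.09]
```

View pics/s2.png

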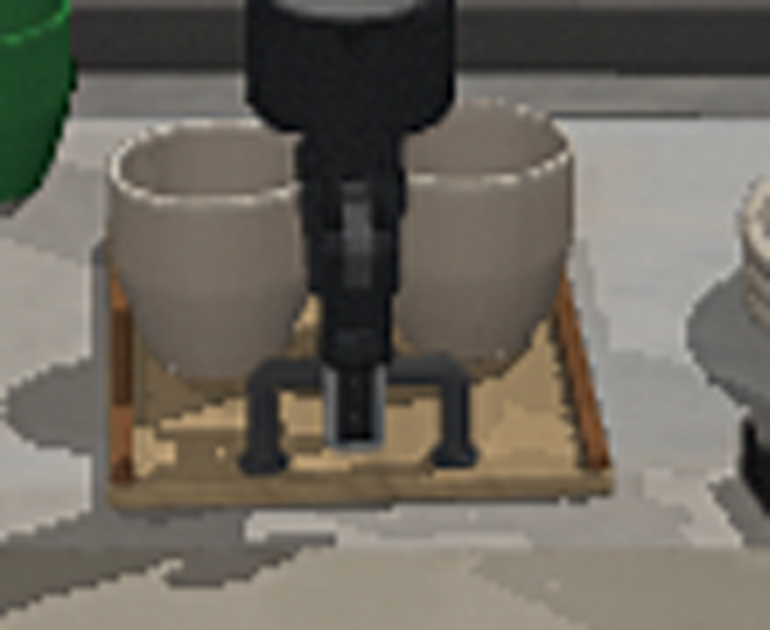

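Request:
{"method": "arm_command", "body": {
  "targets": "0 -2 0 0 0 0 0.3;0 -2 0 0 0 0 0.2;0 -2 0 0 0 0 0.1;0 -2 0 0 0 0 0.05;0 -2 0 0 0 0 0.05;0 -2 0 0 0 0 0.05;0 -2 0 0 0 0 0.05",
  "newtons": 30
}}

```text
time: 3.42
tool_pos: [0.4997, 0.1278, 0.0318]
tcp_rot: [-3.14, -0.097, -0.004]
wrist_force: [-1.2, -1.5, 6.5]
width: 0.126
```

Request:
{"method": "arm_command", "body": {
  "targets": "0 -1 -3 0 0 0 0.05;0 -2 -7 0 0 0 0.05;0 -3 -11 0 0 0 0.05;0 -3 -15 0 0 0 0.05;0 -4 -19 0 0 0 0.05;0 -4 -22 0 0 0 0.05;0 -4 -24 0 0 0 0.05;0 -4 -24 0 0 0 0.05"
}}

```text
time: 4.08
tool_pos: [0.4983, 0.1319, 0.0547]
tcp_rot: [-3.14, -0.096, -0.001]
wrist_force: [-0.8, 1.7, -5.3]
width: 0.125
```

```bash
python3 -c "
from h import *
rel([.495,.040,.053],0)
shot('side','s3',(260,170,370,270),6)"
```

```text
t 4.08 tcp [0.4983 0.1319 0.0547] toolz [ 0.  0. -1.] tool y heading -176.48 F [-0.8  1.7 -5.3] w 0.125 q [0.21 0.15 2.1  0.   0.89 1.72]
shift mm [-8.9 91.5  1.7]
turn for 0 [ 4.0000e-02 -2.0000e-02 -1.7648e+02]
turn for 180 [-0.01 -0.02  3.52]
```

View pics/s3.png

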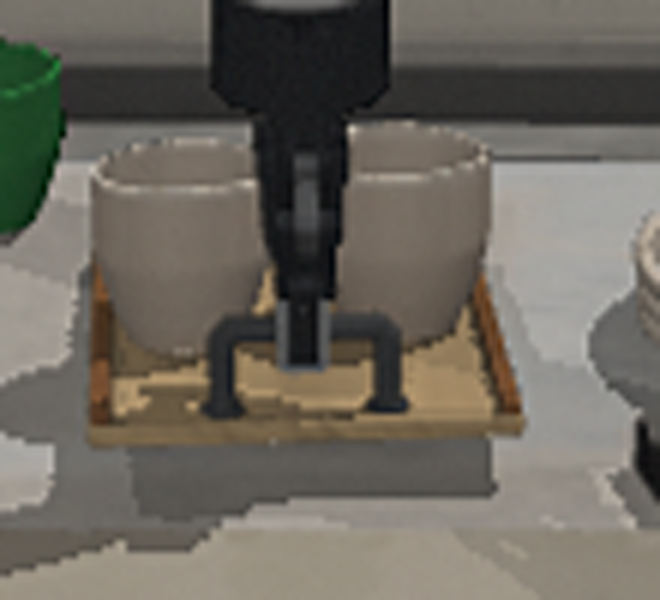

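Request:
{"method": "arm_command", "body": {
  "targets": "0 2 0 0 0 0 0.05;0 5 0 0 0 0 0.05;-1 10 0 0 0 0.3 0.05;-1 15 0 0 0 0.7 0.05;-2 21 0 0 0 1 0.05;-3 27 0 0 0 1.3 0.05;-3 33 0 0 0 1.6 0.05;-4 39 0 0 0 1.9 0.05;-4 45 0 0 0 2.2 0.05;-5 51 0 0 0 2.5 0.05"
}}

```text
time: 4.97
tool_pos: [0.4964, 0.0797, 0.0543]
tcp_rot: [3.141, 0.026, 0.0]
wrist_force: [-0.0, 1.5, -5.4]
width: 0.13
```

Request:
{"method": "arm_command", "body": {
  "targets": "0 6 0 0 0 0.2 0.05;0 12 0 0 0 0.4 0.05;-1 18 0 0 0 0.6 0.05;-1 24 0 0 0 0.8 0.05;-1 29 0 0 0 1 0.05;-1 34 0 0 0 1 0.05;-1 38 0 0 0 1 0.05;-1 41 0 0 0 1 0.05;-1 43 0 0 0 1 0.05;-1 43 0 0 0 1 0.05"
}}

```text
time: 5.8
tool_pos: [0.4961, 0.0368, 0.0543]
tcp_rot: [3.141, -0.0, 0.0]
wrist_force: [-0.3, -1.5, -5.7]
width: 0.124
```

```bash
python3 -c "
from h import *
rel([.494,-.04,.064],0)
shot('side','s4',(250,160,380,280),5);shot('top','t4',(165,215,335,315),4)"
```

```text
t 5.8 tcp [0.4961 0.0368 0.0543] toolz [ 0.    -0.001 -1.   ] tool y heading 180.0 F [-0.3 -1.5 -5.7] w 0.124 q [ 0.02  0.11  2.14 -0.    0.89  1.6 ]
shift mm [-2.1 76.8 -9.6]
turn for 0 [-0.0e+00 -5.0e-02  1.8e+02]
turn for 180 [ 0.03 -0.   -0.  ]
```

View pics/s4.png

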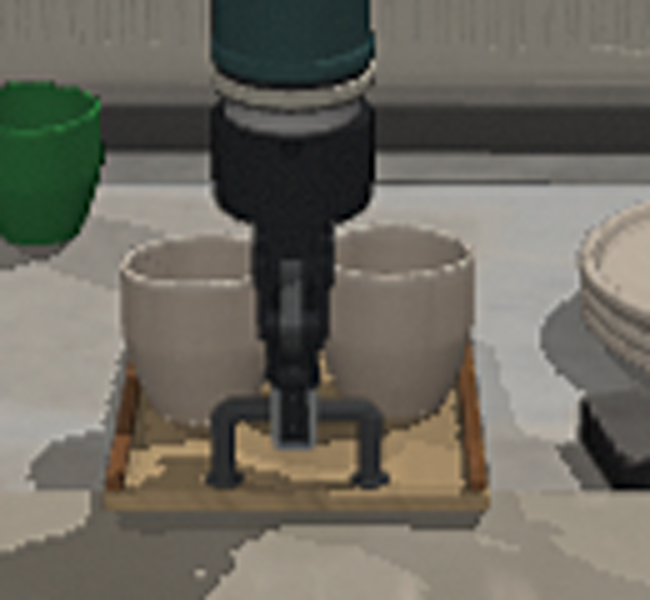

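View pics/t4.png

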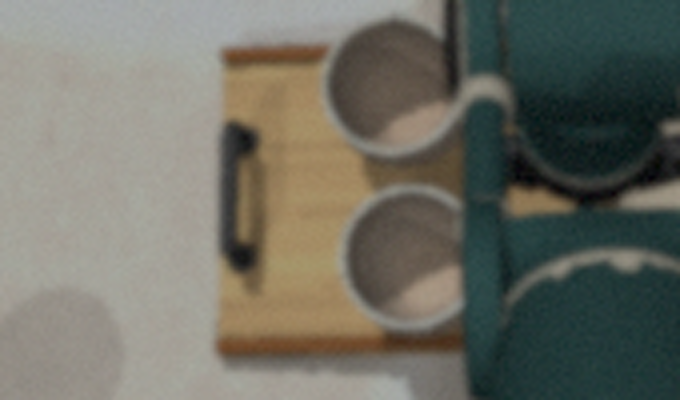

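Request:
{"method": "arm_command", "body": {
  "targets": "0 2 0 0 0 0 0.05;0 6 0 0 0 0 0.05;0 12 0 0 0 0 0.05;0 18 0 0 0 0 0.05;0 24 -0.5 0 0 0 0.05;0 30 -1 0 0 0 0.05;0 36 -1.5 0 0 0 0.05;0 42 -2 0 0 0 0.05;0 48 -3 0 0 0 0.05;0 54 -4 0 0 0 0.05"
}}

```text
time: 6.73
tool_pos: [0.496, -0.0172, 0.0583]
tcp_rot: [-3.141, 0.0, 0.0]
wrist_force: [-0.2, 1.5, -5.7]
width: 0.128
```

Request:
{"method": "arm_command", "body": {
  "targets": "0 6 -1 0 0 0 0.05;0 12 -2.5 0 0 0 0.05;0 18 -4 0 0 0 0.05;0 24 -5 0 0 0 0.05;0 29 -6 0 0 0 0.05;0 33 -7 0 0 0 0.05;0 37 -8 0 0 0 0.05;0 40 -8 0 0 0 0.05;0 42 -8 0 0 0 0.05;0 42 -8 0 0 0 0.05"
}}

```text
time: 7.57
tool_pos: [0.4963, -0.0588, 0.0666]
tcp_rot: [3.142, -0.0, 0.001]
wrist_force: [-0.3, 1.8, -4.3]
width: 0.125
```

```bash
python3 -c "
from h import *
rel([.494,-.1,.064],0)
shot('side','s5',(230,160,390,280),5);shot('top','t5',(205,215,375,315),4)"
```

```text
t 7.57 tcp [ 0.4963 -0.0588  0.0666] toolz [ 0. -0. -1.] tool y heading 179.99 F [-0.3  1.8 -4.3] w 0.125 q [-0.17  0.1   2.13  0.    0.91  1.4 ]
shift mm [-2.3 41.2  2.6]
turn for 0 [-4.0000e-02 -0.0000e+00  1.7999e+02]
turn for 180 [ 0.   -0.03 -0.01]
```

View pics/s5.png

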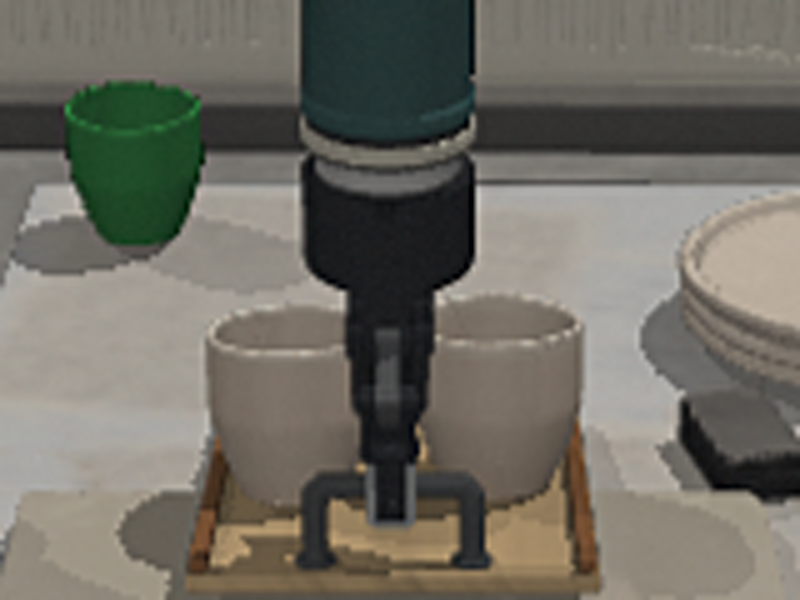

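View pics/t5.png

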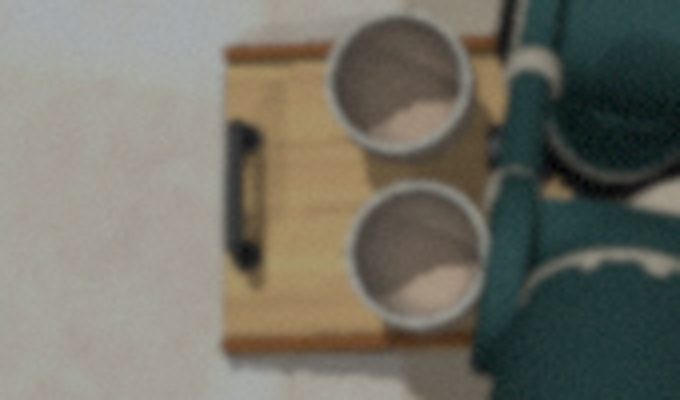

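Request:
{"method": "arm_command", "body": {
  "targets": "0 2 0 0 0 0 0.05;0 6 0 0 0 0 0.05;0 11 1 0 0 0 0.05;0 16 2 0 0 0 0.05;0 21 4 0 0 0 0.05;0 26 6 0 0 0 0.05;0 31 8 0 0 0 0.05;0 36 9.5 0 0 0 0.05;0 41 11 0 0 0 0.05;0 46 12 0 0 0 0.05"
}}

```text
time: 8.5
tool_pos: [0.4959, -0.1052, 0.054]
tcp_rot: [-3.142, 0.0, 0.001]
wrist_force: [0.1, 3.4, -2.3]
width: 0.122
```

Request:
{"method": "arm_command", "body": {
  "targets": "0 6 1 0 0 0 0.05;0 12 2 0 0 0 0.05;0 18 3 0 0 0 0.05;0 24 4 0 0 0 0.05;0 30 4.5 0 0 0 0.05;0 35 4.5 0 0 0 0.05;0 39 4.5 0 0 0 0.05;0 42 4.5 0 0 0 0.05;0 43 4.5 0 0 0 0.05;0 43 4.5 0 0 0 0.05"
}}

```text
time: 9.33
tool_pos: [0.4962, -0.1481, 0.05]
tcp_rot: [3.141, -0.0, 0.001]
wrist_force: [0.7, 2.3, 0.2]
width: 0.123
```

```bash
python3 -c "
from h import *
rel([.494,-.185,.0485],0)
shot('side','s6',(230,160,390,280),5);shot('top','t6',(255,215,425,315),4)"
```

```text
t 9.33 tcp [ 0.4962 -0.1481  0.05  ] toolz [ 0.    -0.001 -1.   ] tool y heading 180.0 F [0.7 2.3 0.2] w 0.123 q [-0.34  0.16  2.1  -0.    0.88  1.23]
shift mm [-2.2 36.9  1.5]
turn for 0 [-3.0e-02 -6.0e-02  1.8e+02]
turn for 180 [ 0.04 -0.02 -0.  ]
```

View pics/s6.png

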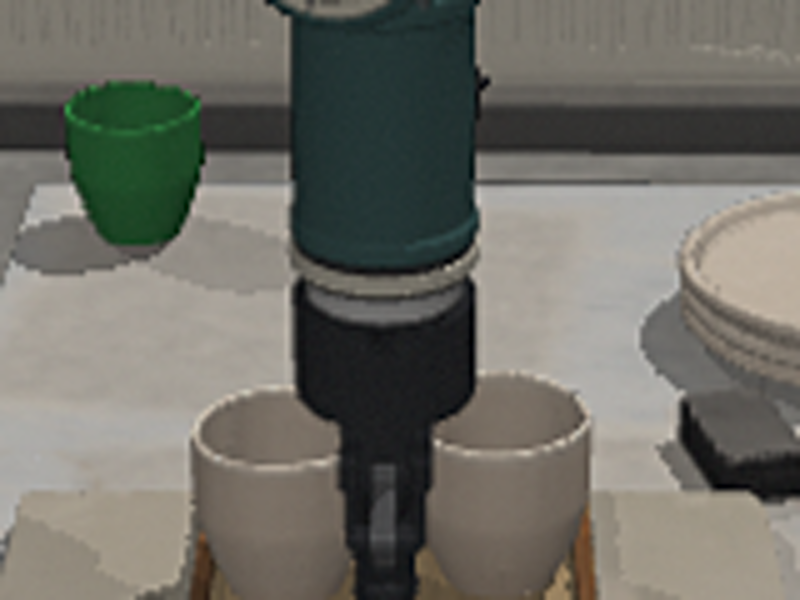

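View pics/t6.png

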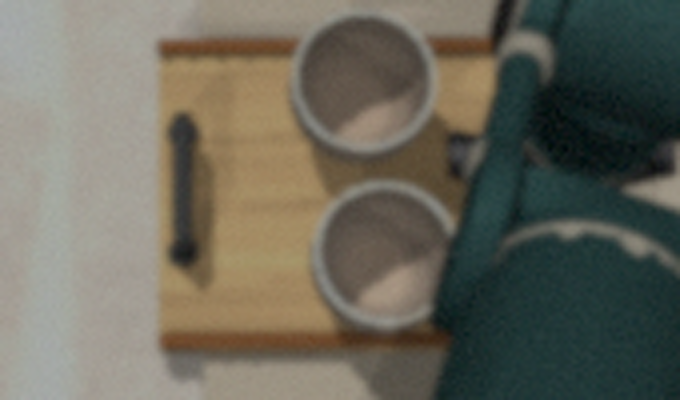

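Request:
{"method": "arm_command", "body": {
  "targets": "0 2 0 0 0 0 0.05;0 6 0 0 0 0 0.05;0 12 0 0 0 0 0.05;0 18 0 0 0 0 0.05;0 24 0 0 0 0 0.05;0 30 0 0 0 0 0.05;0 36 0 0 0 0 0.05;0 42 0 0 0 0 0.05;0 46 0 0 0 0 0.05;0 48 0 0 0 0 0.05"
}}

```text
time: 10.27
tool_pos: [0.4962, -0.1955, 0.05]
tcp_rot: [-3.141, 0.0, -0.0]
wrist_force: [0.3, 6.3, 1.9]
width: 0.129
```

Request:
{"method": "arm_command", "body": {
  "targets": "0 1 0 0 0 0 0.05;0 1 0 0 0 0 0.2;0 1 0 0 0 0 0.3;0 1 0 0 0 0 0.5;0 1 0 0 0 0 0.5;0 1 0 0 0 0 0.5"
}}

```text
time: 10.77
tool_pos: [0.4962, -0.1969, 0.0499]
tcp_rot: [3.141, 0.0, 0.0]
wrist_force: [-0.5, 0.7, -0.3]
width: 0.501
```

```bash
python3 -c "
from h import *
rel([.494,-.185,.0485],0)
shot('side','s7',(200,190,420,370),3.2);shot('top','t7',(255,195,475,345),3)"
```

```text
t 10.77 tcp [ 0.4962 -0.1969  0.0499] toolz [ 0.    -0.001 -1.   ] tool y heading -179.99 F [-0.5  0.7 -0.3] w 0.501 q [-0.42  0.18  2.07 -0.    0.89  1.15]
shift mm [ -2.2 -11.9   1.4]
turn for 0 [ 3.0000e-02  5.0000e-02 -1.7999e+02]
turn for 180 [ 0.03 -0.02  0.01]
```

View pics/s7.png

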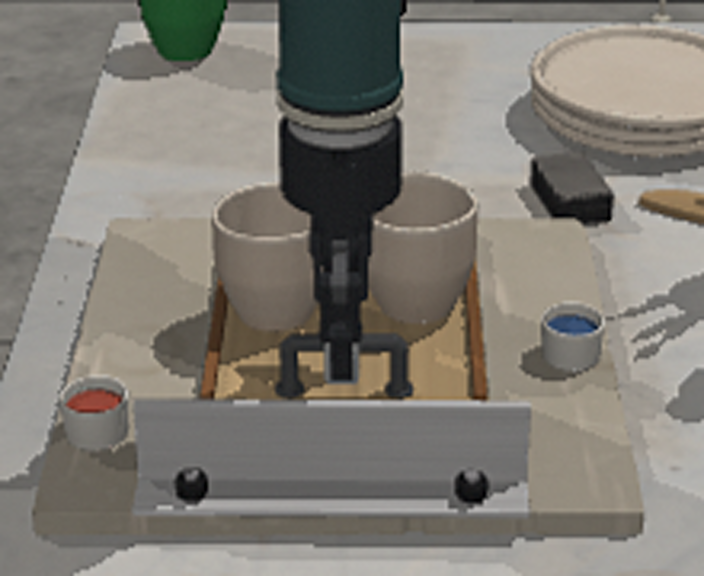

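View pics/t7.png

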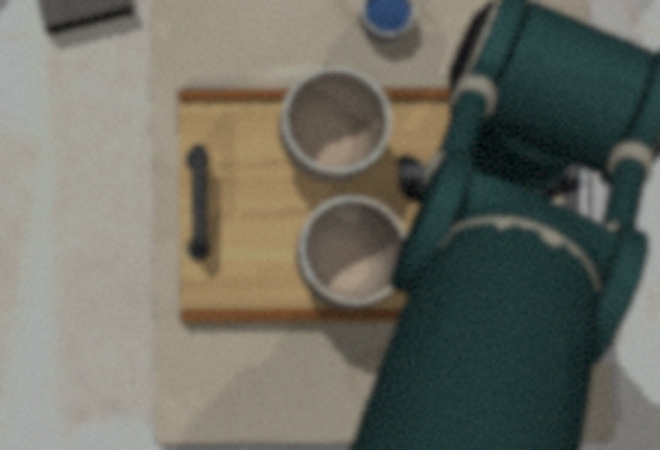

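Request:
{"method": "arm_command", "body": {
  "targets": "0 0 -10 0 0 0 0.5;0 0 -30 0 0 0 0.5;0 0 -60 0 0 0 0.5;0 0 -90 0 0 0 0.5;0 -20 -105 0 0 0 0.5;0 -55 -110 0 0 0 0.5;0 -95 -110 0 0 0 0.5;0 -135 -110 0 0 0 0.5;0 -170 -110 0 0 0 0.5;0 -200 -110 0 0 0 0.5"
}}

```text
time: 11.7
tool_pos: [0.4959, 0.0055, 0.1609]
tcp_rot: [-3.141, -0.001, -0.002]
wrist_force: [0.6, 0.4, -0.4]
width: 0.499
```

Request:
{"method": "arm_command", "body": {
  "targets": "0 -10 0 0 0 0 0.5;0 -10 0 0 0 0 0.5;0 -10 0 0 0 0 0.5"
}}

```text
time: 11.95
tool_pos: [0.4962, 0.0133, 0.1603]
tcp_rot: [3.141, 0.003, 0.001]
wrist_force: [-0.4, 0.4, -0.2]
width: 0.5
```

```bash
python3 -c "
from h import *
rel([.496,.013,.047],0)
shot('side','s8',(200,190,420,370),3.2);shot('top','t8',(295,180,470,350),3.5)"
```

```text
t 11.95 tcp [0.4962 0.0133 0.1603] toolz [ 0.001 -0.001 -1.   ] tool y heading -179.89 F [-0.4  0.4 -0.2] w 0.5 q [-0.02 -0.02  2.06 -0.    1.1   1.55]
shift mm [ -0.3   0.2 113.3]
turn for 0 [ 6.0000e-02  8.0000e-02 -1.7989e+02]
turn for 180 [ 0.05 -0.04  0.11]
```

View pics/s8.png

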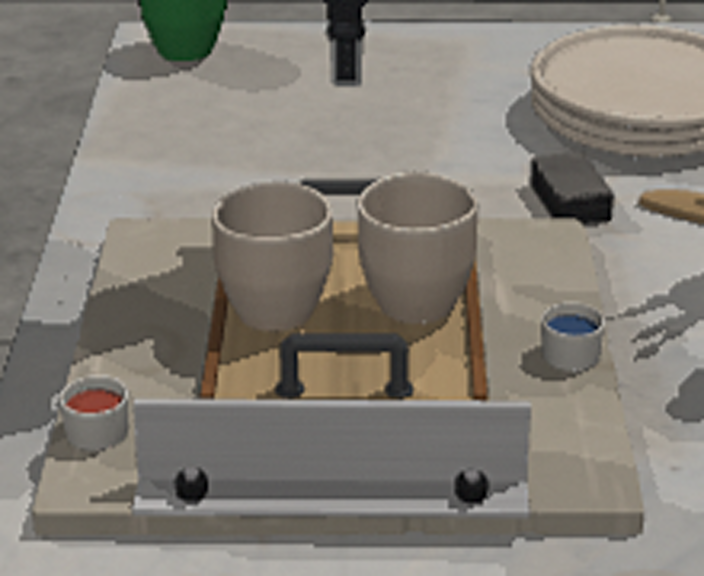

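View pics/t8.png

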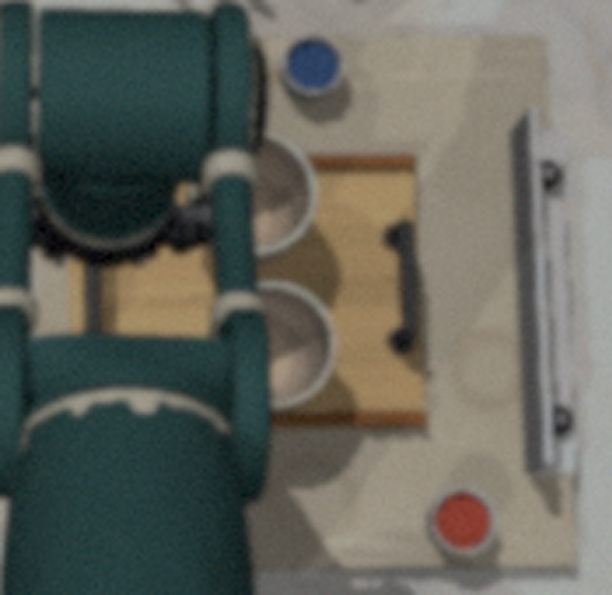

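Run:
```python
from h import *
im=cv2.imread('pics/t8_full.png'); hsv=cv2.cvtColor(im,cv2.COLOR_BGR2HSV)
P=lambda u,v,z:plane('top',(u+.5)/3.5-.5+295,(v+.5)/3.5-.5+180,z)
a,b=P(415,170,.027),P(427,415,.027); print('lead',a.round(4),b.round(4),'slope',(a[1]-b[1])/(a[0]-b[0]))
a,b=P(512,130,.017),P(529,465,.017); print('fence foot',a.round(4),b.round(4),'slope',(a[1]-b[1])/(a[0]-b[0]))
a,b=P(530,112,.079),P(545,468,.079); print('fence top',a.round(4),b.round(4),'slope',(a[1]-b[1])/(a[0]-b[0]))
a,b=P(402,240,.071),P(405,340,.071); print('leadbar',a,b)
# fine: edge by depth-free gradient, row-wise, along x
g=cv2.GaussianBlur(im,(3,3),0).astype(float).sum(2)
def line(rows,c0,c1,sgn,z,name):
    Q=[]
    for r in rows:
        s=sgn*np.gradient(g[r]); c=int(np.argmax(s[c0:c1]))+c0
        n=s[c-1]-2*s[c]+s[c+1]; o=.5*(s[c-1]-s[c+1])/n if n else 0
        Q.append(plane('top',c+np.clip(o,-1,1),r,z))
    Q=np.array(Q); 
    for _ in range(3):
        p=np.polyfit(Q[:,0],Q[:,1],1); e=abs(Q[:,1]-np.polyval(p,Q[:,0])); Q=Q[e<max(.003,2*np.median(e))]
    print(name,p, 'at .49',np.polyval(p,.49),len(Q),e.std())
line(range(220,310),440,450,-1,.017,'fence foot'); line(range(220,310),443,456,1,.079,'fence top'); line(list(range(230,300)),411,420,-1,.027,'lead')
```

```text
lead [ 0.5811 -0.2088  0.027 ] [ 0.4108 -0.2095  0.027 ] slope 0.00379699489833751
fence foot [ 0.612  -0.2797  0.017 ] [ 0.3778 -0.2787  0.017 ] slope -0.004216245916339799
fence top [ 0.6076 -0.2781  0.079 ] [ 0.3689 -0.2747  0.079 ] slope -0.014387633843855923
leadbar [ 0.52208591 -0.1899808   0.071     ] [ 0.45467865 -0.18909478  0.071     ]
fence foot [-0.01104248 -0.27143557] at .49 -0.27684637978766563 84 0.00010198269739642681
fence top [-0.01220128 -0.2689321 ] at .49 -0.27491072516434073 84 0.00012413395096199812
lead [-0.02714314 -0.18899803] at .49 -0.202298168337052 42 0.0012695600860128079
```

```bash
python3 -c "
from h import *
print(plane('top',320.9,261.5,.071),plane('top',295+93/3.5,180+295/3.5,.071),plane('side',200+343/3.2,190+186/3.2,.067))"
```

```text
[0.49184915 0.01669895 0.071     ] [0.48527273 0.015224   0.071     ] [0.49198246 0.00841104 0.067     ]
```

Request:
{"method": "arm_command", "body": {
  "targets": "0 0 25 0 0 0 0.5;0 0 55 0 0 0 0.5;0 0 80 0 0 0 0.5;0 0 98 0 0 0 0.5;0 0 108 0 0 0 0.5;0 0 112 0 0 0 0.5;0 0 112 0 0 0 0.5"
}}

```text
time: 12.63
tool_pos: [0.4956, 0.0124, 0.0471]
tcp_rot: [3.141, -0.002, -0.003]
wrist_force: [0.2, 0.3, 0.0]
width: 0.498
```

```bash
python3 -c "
from h import *
rel([.496,.013,.048],0)
shot('side','s9',(200,190,420,370),3.2);shot('top','t9',(295,180,470,350),3.5)"
```

```text
t 12.63 tcp [0.4956 0.0124 0.0471] toolz [-0.002 -0.    -1.   ] tool y heading 179.91 F [0.2 0.3 0. ] w 0.498 q [-0.03  0.12  2.15 -0.    0.87  1.55]
shift mm [ 0.4 -0.6 -0.9]
turn for 0 [ 1.6000e-01 -1.0000e-02  1.7991e+02]
turn for 180 [ 0.01  0.1  -0.09]
```

View pics/s9.png

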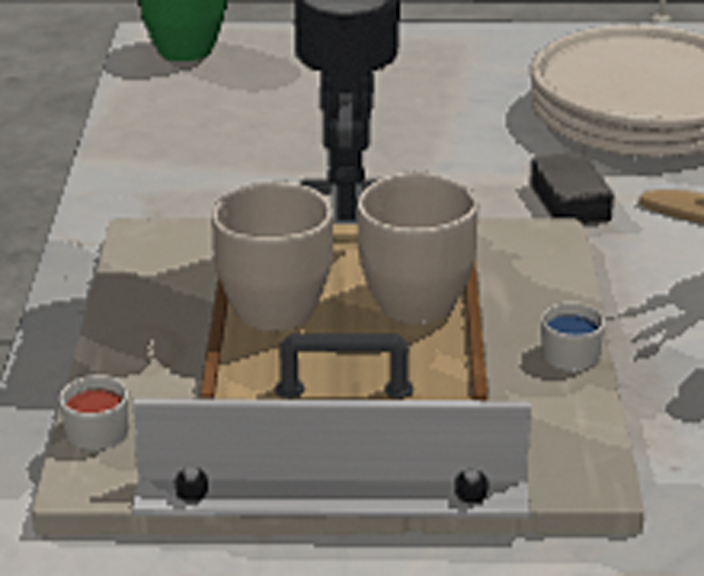

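View pics/t9.png

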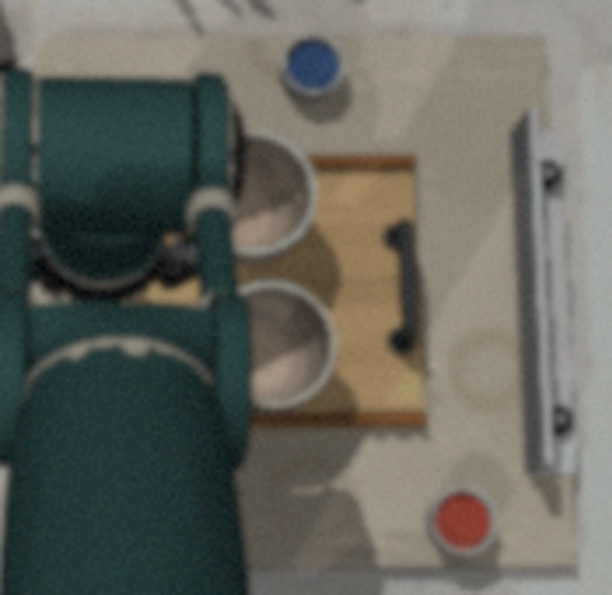

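Bar straddled (finger in front of the tail bar at about (346,205) in the side crop). Pinch it.

Request:
{"method": "arm_command", "body": {
  "targets": "0 0 0 0 0 0 0.3;0 0 0 0 0 0 0.2;0 0 0 0 0 0 0.1;0 0 0 0 0 0 0.05;0 0 0 0 0 0 0.05;0 0 0 0 0 0 0.05;0 0 0 0 0 0 0.05",
  "newtons": 25
}}

```text
time: 13.32
tool_pos: [0.4971, 0.0136, 0.049]
tcp_rot: [-3.142, -0.0, -0.003]
wrist_force: [-0.1, 0.0, 5.8]
width: 0.13
```

```bash
python3 -c "
from h import *
rel([.494,-.05,.048],-.66)"
```

```text
t 13.32 tcp [0.4971 0.0136 0.049 ] toolz [ 0.002  0.    -1.   ] tool y heading -179.99 F [-0.1  0.   5.8] w 0.13 q [-0.02  0.12  2.14  0.    0.87  1.55]
shift mm [-3.1 63.6  1. ]
turn for -0.66 [   0.19   -0.   -179.33]
turn for 179.34 [-0.   -0.12  0.67]
```

Request:
{"method": "arm_command", "body": {
  "targets": "0 2 -1 0 0 0 0.05;0 6 -1.5 0 0 0.1 0.05;-1 12 -2 0 0 0.2 0.05;-1 18 -2 0 0 0.3 0.05;-2 24 -2 0 0 0.4 0.05;-2 30 -2 0 0 0.5 0.05;-3 36 -2 0 0 0.7 0.05;-3 42 -2 0 0 0.7 0.05;-3 47 -2 0 0 0.7 0.05;-3 50 -2 0 0 0.7 0.05"
}}

```text
time: 14.15
tool_pos: [0.4928, -0.0374, 0.0496]
tcp_rot: [3.141, -0.02, -0.001]
wrist_force: [0.0, 2.5, -3.4]
width: 0.133
```

Request:
{"method": "arm_command", "body": {
  "targets": "0 2 0 0 0 0 0.05;0 3 0 0 0 0 0.05;0 3 0 0 0 0 0.05"
}}

```text
time: 14.4
tool_pos: [0.4929, -0.04, 0.0497]
tcp_rot: [3.141, -0.019, -0.0]
wrist_force: [0.1, -0.1, -5.4]
width: 0.131
```

```bash
python3 -c "
from h import *
rel([.494,-.05,.048],-.66)
shot('side','s10',(200,190,420,370),3.2);shot('top','t10',(370,190,470,330),4.2)"
```

```text
t 14.4 tcp [ 0.4929 -0.04    0.0497] toolz [-0. -0. -1.] tool y heading 179.3 F [ 0.1 -0.1 -5.4] w 0.131 q [-0.13  0.12  2.15 -0.    0.88  1.45]
shift mm [ 1.2 10.   1.7]
turn for -0.66 [ 3.0000e-02 -4.0000e-02  1.7996e+02]
turn for 179.34 [ 0.03  0.02 -0.04]
```

View pics/s10.png

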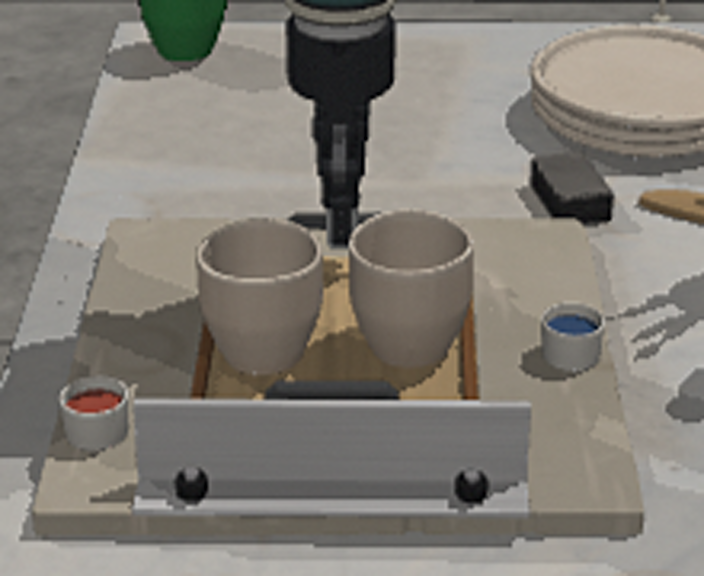

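View pics/t10.png

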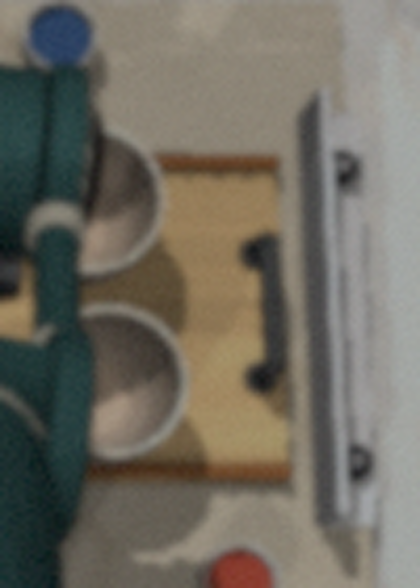

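Request:
{"method": "arm_command", "body": {
  "targets": "0 1 1 0 0 0 0.05;0 3 1.5 0 0 0 0.05;0 5 1.5 0 0 0 0.05;0 7 1.5 0 0 0 0.05;0 8 1.5 0 0 0 0.05;0 8.5 1.5 0 0 0 0.05;0 9 1.5 0 0 0 0.05"
}}

```text
time: 15.08
tool_pos: [0.4938, -0.0479, 0.0491]
tcp_rot: [-3.14, 0.02, -0.003]
wrist_force: [-0.6, 5.6, 1.2]
width: 0.124
```

Request:
{"method": "arm_command", "body": {
  "targets": "0 0.4 0 0 0 0 0.05;0 0.8 0 0 0 0 0.05;0 1.2 0 0 0 0 0.05"
}}

```text
time: 15.33
tool_pos: [0.4939, -0.049, 0.0491]
tcp_rot: [-3.14, 0.019, -0.003]
wrist_force: [-0.8, 5.5, 1.4]
width: 0.132
```

Request:
{"method": "arm_command", "body": {
  "targets": "0 0.4 0 0 0 0 0.05;0 0.8 0 0 0 0 0.05"
}}

```text
time: 15.5
tool_pos: [0.4938, -0.0498, 0.0491]
tcp_rot: [-3.14, 0.019, -0.003]
wrist_force: [-0.5, 5.4, 0.5]
width: 0.131
```

Request:
{"method": "arm_command", "body": {
  "targets": "0 0.4 0 0 0 0 0.05;0 0.8 0 0 0 0 0.05"
}}

```text
time: 15.67
tool_pos: [0.4938, -0.0506, 0.0491]
tcp_rot: [-3.14, 0.019, -0.003]
wrist_force: [0.1, 5.6, 1.8]
width: 0.128
```

Request:
{"method": "arm_command", "body": {
  "targets": "0 0.4 0 0 0 0 0.05;0 0.8 0 0 0 0 0.05"
}}

```text
time: 15.83
tool_pos: [0.4938, -0.0514, 0.0491]
tcp_rot: [-3.14, 0.019, -0.003]
wrist_force: [0.5, 5.9, 0.3]
width: 0.126
```

Request:
{"method": "arm_command", "body": {
  "targets": "0 0.4 0 0 0 0 0.05;0 0.8 0 0 0 0 0.05"
}}

```text
time: 16.0
tool_pos: [0.4938, -0.0522, 0.0491]
tcp_rot: [-3.14, 0.019, -0.003]
wrist_force: [0.4, 5.5, 0.3]
width: 0.128
```

Request:
{"method": "arm_command", "body": {
  "targets": "0 0.4 0 0 0 0 0.05;0 0.8 0 0 0 0 0.05"
}}

```text
time: 16.17
tool_pos: [0.4938, -0.053, 0.0491]
tcp_rot: [-3.14, 0.019, -0.003]
wrist_force: [0.5, 4.2, 1.0]
width: 0.13
```

```bash
python3 -c "
from h import *
rel([.494,-.05,.048],-.66)
shot('top','t11',(370,190,470,330),4.2)"
```

```text
t 16.17 tcp [ 0.4938 -0.053   0.0491] toolz [ 0.002  0.001 -1.   ] tool y heading 179.3 F [0.5 4.2 1. ] w 0.13 q [-0.16  0.12  2.15  0.    0.88  1.42]
shift mm [ 0.1 -3.   1.1]
turn for -0.66 [-1.6000e-01  1.0000e-01  1.7996e+02]
turn for 179.34 [-0.06 -0.1  -0.04]
```

View pics/t11.png

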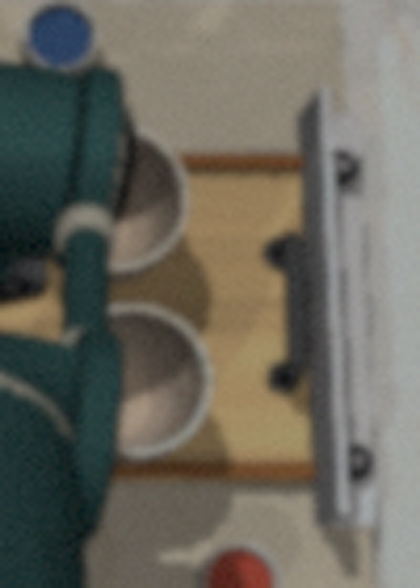

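Request:
{"method": "arm_command", "body": {
  "targets": "0 0.4 0 0 0 0 0.05;0 0.8 0 0 0 0 0.05"
}}

```text
time: 16.38
tool_pos: [0.4938, -0.0536, 0.0491]
tcp_rot: [-3.14, 0.02, -0.003]
wrist_force: [0.6, 7.5, 1.6]
width: 0.127
```

Request:
{"method": "arm_command", "body": {
  "targets": "0 0.4 0 0 0 0 0.05;0 0.8 0 0 0 0 0.05"
}}

```text
time: 16.55
tool_pos: [0.4937, -0.0537, 0.0491]
tcp_rot: [-3.139, 0.021, -0.002]
wrist_force: [-0.1, 11.0, 2.4]
width: 0.128
```

Request:
{"method": "arm_command", "body": {
  "targets": "0 0.4 0 0 0 0 0.05;0 0.4 0 0 0 0 0.05"
}}

```text
time: 16.72
tool_pos: [0.4936, -0.0537, 0.0491]
tcp_rot: [-3.138, 0.021, -0.002]
wrist_force: [-1.6, 10.7, 1.5]
width: 0.126
```

```bash
python3 -c "
from h import *
rel([.494,-.05,.048],-.66);print(bot.read_state()['torque'])"
```

```text
t 16.72 tcp [ 0.4936 -0.0537  0.0491] toolz [ 0.001  0.003 -1.   ] tool y heading 179.24 F [-1.6 10.7  1.5] w 0.126 q [-0.16  0.12  2.14  0.    0.88  1.42]
shift mm [ 0.4 -3.7  1.1]
turn for -0.66 [-1.100e-01  3.100e-01  1.799e+02]
turn for 179.34 [-0.19 -0.07 -0.1 ]
[1.72048586 0.05309957 0.02034141]
```

Request:
{"method": "arm_command", "body": {
  "targets": "0 0 0 0 0 0 0.2;0 -0.5 0 0 0 0 0.35;0 -0.5 0 0 0 0 0.5;0 -0.5 0 0 0 0 0.5;0 -0.5 0 0 0 0 0.5"
}}

```text
time: 17.13
tool_pos: [0.493, -0.0556, 0.0485]
tcp_rot: [3.141, -0.019, 0.001]
wrist_force: [0.4, 0.4, 0.8]
width: 0.501
```

Request:
{"method": "arm_command", "body": {
  "targets": "0 0 -8 0 0 0 0.5;0 0 -25 0 0 0 0.5;0 0 -55 0 0 0 0.5;0 0 -90 0 0 0 0.5;0 -20 -120 0 0 0 0.5;0 -55 -150 0 0 0 0.5;0 -90 -170 0 0 0 0.5;0 -130 -180 0 0 0 0.5;0 -170 -180 0 0 0 0.5;0 -210 -180 0 0 0 0.5"
}}

```text
time: 17.97
tool_pos: [0.4962, 0.1565, 0.2311]
tcp_rot: [-3.14, 0.02, -0.007]
wrist_force: [1.5, 0.2, -0.1]
width: 0.497
```

Request:
{"method": "arm_command", "body": {
  "targets": "0 -40 0 0 0 0 0.5;0 -70 0 0 0 0 0.5;0 -90 0 0 0 0 0.5;0 -90 0 0 0 0 0.5"
}}

```text
time: 18.3
tool_pos: [0.4963, 0.2484, 0.229]
tcp_rot: [-3.14, 0.013, -0.001]
wrist_force: [-1.0, 0.2, -1.1]
width: 0.502
```

```bash
python3 -c "
from h import *
rel([.494,-.05,.048],-.66)
shot('side','s12',(200,190,420,370),3.2);shot('top','t12',(320,190,470,330),4.2)"
```

```text
t 18.3 tcp [0.4963 0.2484 0.229 ] toolz [ 0.001  0.002 -1.   ] tool y heading 179.52 F [-1.   0.2 -1.1] w 0.502 q [0.42 0.04 1.87 0.   1.24 2.  ]
shift mm [1.000e-01 2.988e+02 1.804e+02]
turn for -0.66 [ 6.0000e-02 -1.7000e-01 -1.7982e+02]
turn for 179.34 [-0.11 -0.04  0.18]
```

View pics/s12.png

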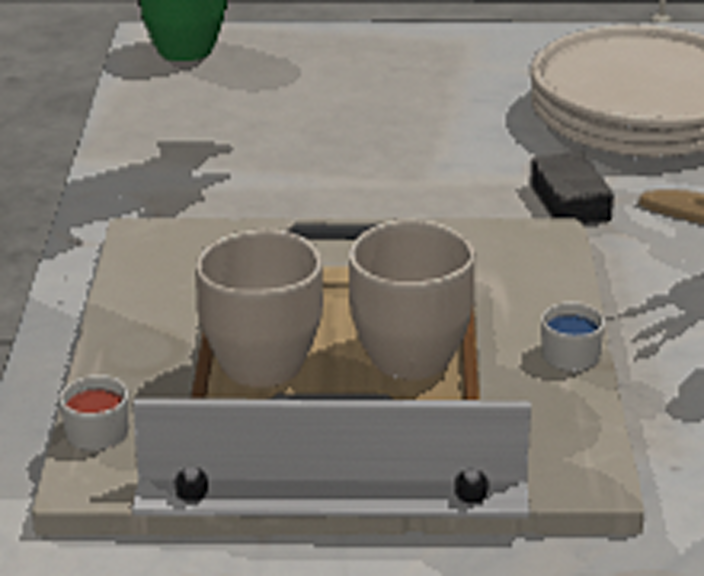

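View pics/t12.png

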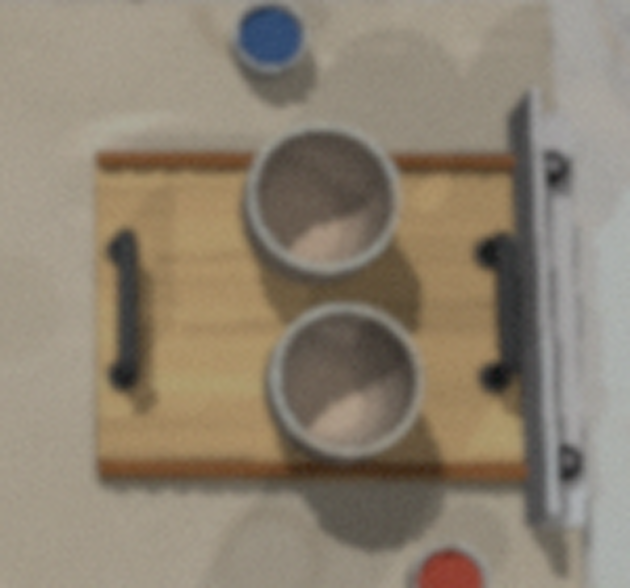

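Run:
```python
from h import *
P=lambda u,v,z:plane('top',(u+.5)/4.2-.5+320,(v+.5)/4.2-.5+190,z)
for l,u,v,z in [('tailL',97,170,.027),('tailR',99,462,.027),('leadL',514,172,.027),('leadR',527,460,.027),('cupb rim',323,200,.112),('cupa rim',346,382,.110),('footL',514,172,.017),('footR',527,460,.017),('tailbar',127,310,.071),('blue',270,37,.047),('red',450,572,.047)]: print(l,P(u,v,z).round(4))
a=np.load('pics/t12.npy')
im=cv2.imread('pics/t12_full.png').astype(float)
for r in (232,250,270,290): print(r, im[r,434:452].sum(1).astype(int))
```

```text
tailL [ 0.5774 -0.0382  0.027 ]
tailR [ 0.4086 -0.036   0.027 ]
leadL [ 0.5748 -0.2782  0.027 ]
leadR [ 0.4082 -0.2765  0.027 ]
cupb rim [ 0.5388 -0.1544  0.112 ]
cupa rim [ 0.4396 -0.1632  0.11  ]
footL [ 0.5773 -0.2805  0.017 ]
footR [ 0.4095 -0.2788  0.017 ]
tailbar [ 0.4869 -0.0503  0.071 ]
blue [ 0.6504 -0.1377  0.047 ]
red [ 0.344  -0.2262  0.047 ]
232 [322 317 323 342 340 337 331 285 230 209 208 219 292 383 435 357 217 119]
250 [131  84  89  91 145 156 158 161 160 182 199 214 238 310 400 436 421 426]
270 [390 383 376 339 262 189 169 166 150 156 177 202 220 244 327 416 447 410]
290 [408 416 422 426 430 429 417 416 394 363 310 255 238 236 277 360 434 441]
```

```bash
python3 -c "
from h import *
print(bot.finish_job())"
```

```text
the job is handed in; nothing more can be done
None
```

I slid the tray over the step and up to the fence, let go, and handed the job in at about 18 s of the 54 s allowed. The simulator gives no verdict, so what follows rests on my own measurements.

**What I did:**
- I pinched the leading bar, lifted that end about 23 mm with the trailing end still on the table, and pulled it over the step. I lowered it as its balance point passed the step, until it lay flat on the board.
- I then pinched the trailing bar and eased the tray forward about 67 mm in small steps. At the fence the tool stalled and the wrist force rose from about 5 N to 11 N, with almost no twisting moment. I then opened the fingers and backed away.

**Last checks after letting go:**

| Check | Measured | Allowed |
|---|---|---|
| Gap at the fence | none visible; about 0–2 mm | 4 mm |
| Squareness (tray about -0.013 rad, fence about -0.0115 rad) | about 0.002 rad | 0.04 rad |
| Leading end from the fence's middle | about 1 mm | 60 mm |
| Cups from the tray's middle, lengthwise | about 3 mm and 6 mm, both upright | 55 mm |

- **Pots and block:** the blue pot measured within 1 mm of where it started. The red pot read about 5 mm off sideways, which I put down to hand-picked image points because nothing went near it. The sanding block looked untouched in the side view; I did not measure it.
- **Arm:** it was clear of everything at the end.

**Where measurements disagreed:** the top and side cameras placed the fence face 4–5 mm apart, more than their stated 2 mm calibration error. For the final fit I therefore went by the contact force and the visible gap. I did not push again afterwards to confirm it.

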